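# Pack the chocolate gift tray

## Task

Pack the gift tray on the chocolate shop's counter: set the small round tin, the square carton, the long narrow carton and the little lidded pot each upright into the one recess made to its shape and size, fully down on the recess floor, and let go. Set them down rather than dropping them, and leave the wide round tin and the broad oblong carton, which fit no recess, standing where they are.

Things in the scene. Friction and masses are not known exactly. Their poses are not given: they have to be found in the camera images.
- round_tin: Round steel tin with a flat lid, diameter 54 mm, 40 mm high, 80 to 150 g. To be packed in insert_round. Origin: centre of the underside; z up. Stands loose on the counter at the start.
- square_carton: Stiff chocolate-brown square carton with a kraft band, 50 x 50 mm, 40 mm high, sides along its x and y, 60 to 130 g. To be packed in insert_square. Origin: centre of the underside; z up. Stands loose on the counter at the start.
- long_carton: Stiff chocolate-brown narrow carton with a kraft band, 80 mm long (its x), 30 mm wide (its y), 40 mm high, 60 to 130 g. To be packed in insert_long, its length along the recess. Origin: centre of the underside; z up. Stands loose on the counter at the start.
- small_pot: Little white ceramic pot with a flat white lid fixed on, diameter 36 mm, 44 mm high, 60 to 130 g. To be packed in insert_small. Origin: centre of the underside; z up. Stands loose on the counter at the start.
- wide_tin: Look-alike: round steel tin like the other but wider, diameter 80 mm, 40 mm high. Stays where it stands. Origin: centre of the underside; z up. Stands loose on the counter at the start.
- oblong_carton: Look-alike: stiff chocolate-brown carton with a kraft band, broader than the long one and longer than the square one, 76 mm (its x) x 50 mm (its y), 40 mm high. Stays where it stands. Origin: centre of the underside; z up. Stands loose on the counter at the start.
- insert_round: Card insert with the larger round recess, diameter 70 mm. Cream card block 108 (its x) x 84 (its y) x 14 mm high, fixed in the tray. Origin: centre of the block's underside, 6 mm above the counter; z up. The recess is centred on it, 11 mm deep, its floor 3 mm above the origin. The four fill a low firm wooden tray (232 x 184 mm, rim level with them) two by two in any order, turned alike.
- insert_square: Card insert with the square recess, 66 x 66 mm, sides along x and y. Cream card block 108 (its x) x 84 (its y) x 14 mm high, fixed in the tray. Origin: centre of the block's underside, 6 mm above the counter; z up. The recess is centred on it, 11 mm deep, its floor 3 mm above the origin.
- insert_long: Card insert with the long narrow recess, 96 mm along its x, 46 mm along its y. Cream card block 108 (its x) x 84 (its y) x 14 mm high, fixed in the tray. Origin: centre of the block's underside, 6 mm above the counter; z up. The recess is centred on it, 11 mm deep, its floor 3 mm above the origin.
- insert_small: Card insert with the small round recess, diameter 52 mm. Cream card block 108 (its x) x 84 (its y) x 14 mm high, fixed in the tray. Origin: centre of the block's underside, 6 mm above the counter; z up. The recess is centred on it, 11 mm deep, its floor 3 mm above the origin.
Mind the look-alikes: they are no part of the job. Leave any green or purple look-alike of the square_carton alone.

How it is judged (in metres and radians):
At the end, for the whole second after the job is handed in: Each of the four goods stands upright (within 0.12 rad) down in its own recess (underside less than 3 mm above the recess floor, centre within 14 mm of the recess centre), released and at rest; the wide tin and the oblong carton stand upright within 20 mm of where they began (horizontal distance between round_tin and insert_round below 0.014 m and z of round_tin in the frame of insert_round below 0.006 m and angle between each of round_tin, square_carton, long_carton, small_pot, wide_tin, oblong_carton's own z axis and vertical below 0.12 rad and linear speed of each of round_tin, square_carton, long_carton, small_pot below 0.02 m/s and horizontal distance between square_carton and insert_square below 0.014 m and z of square_carton in the frame of insert_square below 0.006 m and horizontal distance between long_carton and insert_long below 0.014 m and z of long_carton in the frame of insert_long below 0.006 m and horizontal distance between small_pot and insert_small below 0.014 m and z of small_pot in the frame of insert_small below 0.006 m and distance of each of wide_tin, oblong_carton from where it was at the start of the episode below 0.02 m); the robot touches nothing.
It fails at once if the wide tin is moved more than 20 mm from where it stood (distance of wide_tin from where it was at the start of the episode above 0.02 m).
It fails at once if the oblong carton is moved more than 20 mm from where it stood (distance of oblong_carton from where it was at the start of the episode above 0.02 m).
It fails at once if one of the four goods is dropped or thrown (moving faster than 0.8 m/s with nothing of the robot touching it) ((linear speed of round_tin above 0.8 m/s and contact force between round_tin and the arm below 0.01 N and contact force between round_tin and the fingers below 0.01 N) or (linear speed of square_carton above 0.8 m/s and contact force between square_carton and the arm below 0.01 N and contact force between square_carton and the fingers below 0.01 N) or (linear speed of long_carton above 0.8 m/s and contact force between long_carton and the arm below 0.01 N and contact force between long_carton and the fingers below 0.01 N) or (linear speed of small_pot above 0.8 m/s and contact force between small_pot and the arm below 0.01 N and contact force between small_pot and the fingers below 0.01 N)).
It also fails if it takes over 112 s, if anything falls off the work surface, if the arm or the gripper's body presses on something with over 40 N, if the wrist force passes 120 N, or if a joint passes its speed limit or range.

## Robot

A 6-joint arm with a two-finger parallel gripper is mounted at the origin on the work surface. World frame = base frame: x ahead of the robot, y to its left, z up, the work surface at z = 0. Lengths are in mm, angles in rad, forces in N, time in s.
With the tool pointing down it reaches from about 400 to 925 mm from the base axis. Payload 12.5 kg.
Tool frame: the origin (TCP) lies midway between the tips of the shut fingers; the grasp point (between the pads) lies 19 mm behind it (env.pinch_z is the z of the grasp point in the tool frame, in mm); z points along the fingers, y is the line along which they close (so a half turn about z gives the same grasp; the last joint's range is limited). The gripper opens to 95 mm and grips with 3 to 60 N. Pads are 20 mm wide; open, the fingers measure 119 mm over their backs; the gripper's body (75 mm by 180 mm) begins 59 mm behind the grasp point.
Start: joints at [1.155, 0.491, 1.559, -0, 1.092, -0.106], TCP at [190.526, 595.27, 214.661] pointing down, gripper open.
Joint ranges: [-3.1, 3.1], [-0.84, 2.19], [0.05, 2.79], [-1.13, 4.28], [0.06, 2.93], [-2.69, 2.69]. Speed limits (rad/s): [2.22, 2.22, 2.79, 3.14, 3.14, 3.14].

## Interface

Orientations are given as [roll, pitch, yaw] about the fixed x, y, z axes, in that order (R = Rz(yaw) Ry(pitch) Rx(roll)).
In Python, from cell import env, eyes gives the robot as it stands.
- The arm moves only by the shell command python3 -m inch 'ROWS'. ROWS is JSON, a list of rows, each a list of 3 entries, a list of its own where there are three numbers: the shift along the tool's x, y, z in units of 60 mm (1.0 is 60 mm), then the turn about the tool's z in units of 5 degrees (1.0 is 5 degrees), then the closure, from -1 (fully open) to 1 (shut). In form: [[[tx, ty, tz], turn, claw], ...]. A call has exactly 10 rows; each row shifts and turns the commanded pose from where the row before left it, along the tool's axes as they then stand; what a row does not reach is not made up. A row lasts 1/8 s, in which the tool goes at most 62.5 mm and 10.7 degrees, less where a joint would pass 70% of its speed; a pose out of reach is approached as far as the arm can. A call is refused whole if a number of a shift passes 1 or a number of a turn 1, either way. A call with a gripper value outside its range is refused whole. The fingers move at their own pace and stop on an object; the grip force is fixed at half the most. Time passes only in rows, so rows that do not move let the fingers close, or fill a call up. It gives the time, the measured TCP pose, the force, the opening and the grip force at its end, in the units of the state.
- env.state(): the state, without advancing time (a new reading comes with each control period).
- eyes.read_camera(name): name is "side" or "top" or "wrist"; returns a dict with "pixels" (480x640x3 uint8, red, green, blue), "fx", "fy", "cx", "cy" (pixels), "extrinsics" (4x4, takes a point from world to camera coordinates). Camera axes: x right, y down, z forward; pixel columns grow to the right and rows downward; lengths in mm; the calibration is good to about 2 mm. A picture is of the moment at which its call begins. There is no depth.
- env.job_done(): hands the job in; it is judged then, once.
Trained networks look in a picture, given as the dict that the camera call returned (one of the last four; its "shot" number tells which), for a name from the list of things; names that differ only in an ending like _2 or _b are one class to them, and where a whole thing is asked for, a point or a joint stands for the part that bears it (a point fixed in the world has none). Each returns a list of dicts, best first, with "score" (0 to 1); they miss things now and then, are a little off and sometimes report something else, mostly with a low value. They report only what shows in the picture. A call takes as long as a camera call. They do not tell look-alikes from the thing itself.
- eyes.boxes_of(name, picture): "centre" ([row, column] in pixels, amid what is visible of it).
- eyes.cut_out(name, picture): "mask" (480x640 bool, what is visible of it) and "centre" ([row, column] in pixels, amid what is visible of it).
- eyes.spot_point(name, picture): "centre" ([row, column] in pixels: a listed point, or the origin of a listed thing).
The state is a dict: "t": time; "joints": joint angles; "qvel": joint speeds; "tau": joint torques, N m; "eef_pos": TCP position; "tcp_rot": TCP orientation; "ft_force": force on the tool from outside, world axes, zero at the start; "moment": the same for the moment, N m; "opening": opening from 0.0 (shut) to 1.0 (fully open); "grip_force": force on a finger pad.
Only numpy, scipy, OpenCV 4.12 (cv2) and the standard library are available. Lean on these libraries where they do the work, as an engineer would, in place of code of your own. Each camera call takes 0.05 s, during which the arm holds its last target. There are 200 camera calls.

## Working session

There is one attempt and no reset: what is moved stays moved. The work goes in short steps, Python scripts to look and compute and a shell command to move; the robot and the scene stay as the last step left them, time stands still between calls to the robot, and variables do not carry over. Pictures are saved under pics/ and viewed, at most 14 in all, crops included, and the job is handed in when it is done.

```bash
mkdir -p pics; ls
cat > h.py <<'E'
import numpy as np, cv2
from cell import env, eyes
def ray(p,rc,z):
    E=np.array(p["extrinsics"]);R=E[:3,:3];t=E[:3,3]
    d=R.T@np.array([(rc[1]-p["cx"])/p["fx"],(rc[0]-p["cy"])/p["fy"],1]);c=-R.T@t
    return c+d*(z-c[2])/d[2]
def hull(p,mask,z):
    c,_=cv2.findContours(mask.astype(np.uint8),0,1)
    c=max(c,key=cv2.contourArea)[:,0,:]
    return np.array([ray(p,(y,x),z)[:2] for x,y in c],np.float32)
def save(p,n): cv2.imwrite("pics/"+n,cv2.cvtColor(p["pixels"],cv2.COLOR_RGB2BGR))
E
python3 - <<'E'
from h import *
s=env.state();print(s["eef_pos"],s["tcp_rot"],s["opening"])
for n in ["top","side"]:
    p=eyes.read_camera(n);save(p,n+".png")
    E=np.array(p["extrinsics"]);print(n,-E[:3,:3].T@E[:3,3],E[:3,:3].round(2).tolist(),p["fx"])
    if n=="top":
      for o,z in [("round_tin",40),("square_carton",40),("long_carton",40),("small_pot",44),("wide_tin",40),("oblong_carton",40),("insert_round",20),("insert_square",20),("insert_long",20),("insert_small",20)]:
        for d in eyes.cut_out(o,p)[:3]:
            h=hull(p,d["mask"],z);r=cv2.minAreaRect(h)
            print(o,round(d["score"],2),np.round(d["centre"]),np.round(r[0],0),np.round(r[1],0),round(r[2]))
E
```

```text
pics
[190.43082638 595.01822523 214.04849992] [-3.14048022e+00 -1.12162629e-04  2.83177753e+00] 0.9986917692378504
top [ 543.38572944   -3.35263753 1090.71056231] [[0.03, -1.0, -0.02], [-1.0, -0.03, -0.05], [0.05, 0.02, -1.0]] 483.2426647447363
round_tin 0.72 [268. 526.] [ 531. -434.] [49. 64.] 1
square_carton 0.96 [236. 200.] [581. 276.] [53. 57.] 28
square_carton 0.94 [183. 209.] [690. 256.] [59. 54.] 39
square_carton 0.9 [155. 156.] [761. 375.] [63. 56.] 85
long_carton 0.97 [254. 134.] [535. 415.] [36. 92.] 17
long_carton 0.64 [281. 290.] [488.  72.] [109.  84.] 13
long_carton 0.42 [225. 315.] [611.  16.] [107.  83.] 13
small_pot 0.75 [244. 461.] [ 573. -295.] [32. 43.] 1
wide_tin 0.79 [305. 456.] [ 447. -292.] [86. 77.] 72
oblong_carton 0.76 [297. 184.] [446. 303.] [52. 88.] 8
insert_round 0.85 [232. 282.] [591.  97.] [110.  85.] 12
insert_square 0.7 [228. 317.] [611.  16.] [109.  86.] 13
insert_long 0.7 [280. 290.] [487.  73.] [111.  88.] 13
insert_long 0.31 [238. 200.] [583. 281.] [60. 61.] 30
insert_small 0.67 [275. 328.] [506.  -9.] [113.  86.] 13
insert_small 0.42 [265. 526.] [ 532. -443.] [53. 63.] 1
side [ 150.03982987 -820.23127582  555.28854276] [[0.89, -0.46, 0.03], [-0.2, -0.42, -0.88], [0.42, 0.78, -0.47]] 491.65952447550853
```

View pics/top.png

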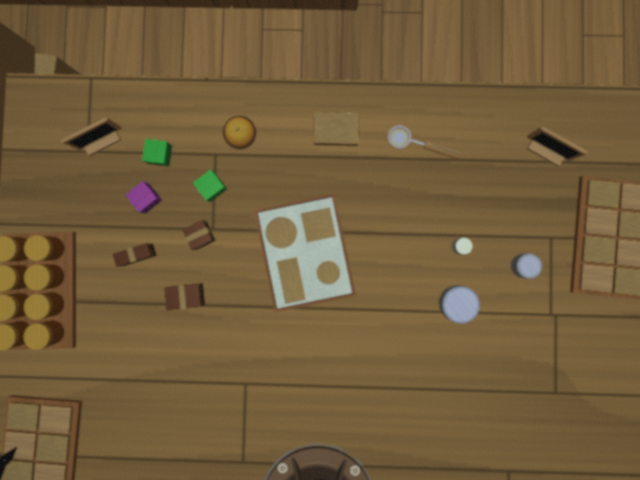

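View pics/side.png

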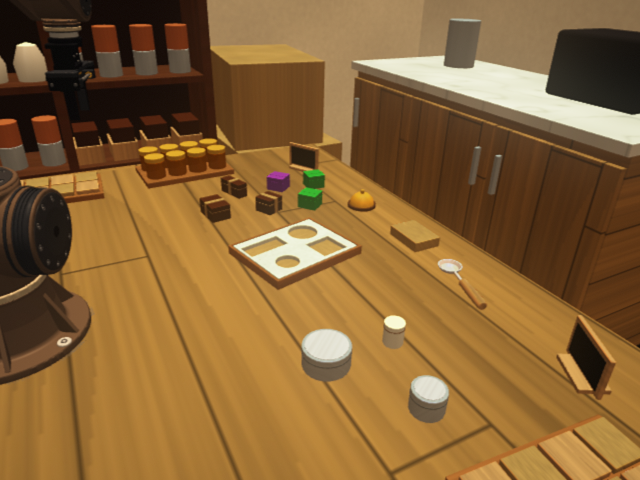

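Top view: the tray is at centre (rows 198–308, cols 258–352), with the round recess at (232,282), square at (225,318), long at (280,290) and small at (272,328). The brown cartons on the left are square (236,198), long (254,134) and oblong (297,184). On the right are the pot (246,463), small tin (266,528) and wide tin (305,460). The side view agrees. Next I'll fit silhouettes for exact poses.

```bash
cat >> h.py <<'E'
from scipy.optimize import minimize
S={"round_tin":(54,54,40),"square_carton":(50,50,40),"long_carton":(80,30,40),"small_pot":(36,36,44),"wide_tin":(80,80,40),"oblong_carton":(76,50,40)}
def sil(p,n,q,z0=0):
    a,b,h=S[n]
    if "carton" in n: v=np.array([[a,b],[-a,b],[-a,-b],[a,-b]])/2
    else: t=np.arange(0,6.28,.2);v=np.c_[np.cos(t),np.sin(t)]*a/2
    c,s=np.cos(q[2]),np.sin(q[2]);v=v@np.array([[c,s],[-s,c]])+q[:2]
    P=np.vstack([np.c_[v,np.full(len(v),z0)],np.c_[v,np.full(len(v),z0+h)]])
    E=np.array(p["extrinsics"]);C=P@E[:3,:3].T+E[:3,3]
    uv=np.c_[C[:,0]/C[:,2]*p["fx"]+p["cx"],C[:,1]/C[:,2]*p["fy"]+p["cy"]]
    k=8;m=np.zeros((480,640),np.uint8)
    big=np.zeros((480*4,640*4),np.uint8);cv2.fillConvexPoly(big,cv2.convexHull(((uv+.5)*4-.5).round().astype(np.int32)),255)
    return cv2.resize(big,(640,480),interpolation=cv2.INTER_AREA)/255.
def fit(p,n,mask,q0,z0=0):
    f=lambda q:np.abs(sil(p,n,q,z0)-mask).sum()
    best=None
    for a in ([0] if "carton" not in n else np.radians(np.arange(-75,91,15))):
        q=[q0[0],q0[1],a]
        r=minimize(f,q,method="Nelder-Mead",options=dict(initial_simplex=[q,[q[0]+8,q[1],a],[q[0],q[1]+8,a],[q[0],q[1],a+.2]],xatol=.1,fatol=.1))
        if best is None or r.fun<best.fun: best=r
    return best.x,best.fun/mask.sum()
def plan(x,y,z,yawdeg,n):
    s=env.state();yaw=s["tcp_rot"][2];d=np.array([x,y,z])-s["eef_pos"]
    dy=(np.radians(yawdeg)-yaw+np.pi)%(2*np.pi)-np.pi
    M=sum(np.array([[np.cos(a),np.sin(a)],[np.sin(a),-np.cos(a)]]) for a in yaw+dy/n*np.arange(n))
    v=np.linalg.solve(M,d[:2])/60
    print("at",np.round(s["eef_pos"],1),"yaw",round(np.degrees(yaw),1),f"PLAN {n} rows of",np.round([v[0],v[1],-d[2]/n/60],3),"turn",round(-np.degrees(dy)/n/5,3))
E
python3 - <<'E'
from h import *
p=eyes.read_camera("top")
for n,q0 in [("round_tin",(531,-434)),("square_carton",(581,276)),("long_carton",(535,415)),("small_pot",(573,-295)),("wide_tin",(447,-292)),("oblong_carton",(446,303))]:
    for d in eyes.cut_out(n,p):
        h=hull(p,d["mask"],20).mean(0)
        if np.hypot(*(h-q0))<25:
            q,e=fit(p,n,d["mask"],q0);print(n,q[:2].round(1),round(np.degrees(q[2]),1),"err",round(e,3));break
# recess centres: tan blobs within the tray, at floor rim z=20
hsv=cv2.cvtColor(p["pixels"],cv2.COLOR_RGB2HSV)
tray=np.zeros((480,640),np.uint8)
pale=((hsv[...,1]<70)&(hsv[...,2]>120)).astype(np.uint8);pale[:180]=0;pale[320:]=0;pale[:,:250]=0;pale[:,360:]=0
c,_=cv2.findContours(pale,0,1);c=max(c,key=cv2.contourArea)
r=cv2.minAreaRect(np.array([ray(p,(y,x),20)[:2] for x,y in c[:,0]],np.float32));print("tray",r)
cc,hh=cv2.findContours(pale,cv2.RETR_CCOMP,1)
for k,c in enumerate(cc):
    if hh[0][k][3]>=0 and cv2.contourArea(c)>100:
        w=np.array([ray(p,(y,x),17)[:2] for x,y in c[:,0]],np.float32);print("hole",np.round(cv2.minAreaRect(w)[0],1),np.round(cv2.minAreaRect(w)[1],1),cv2.minAreaRect(w)[2])
plan(0,0,0,0,10)
E
```

```text
round_tin [ 532.2 -442.2] 6.3 err 0.08
square_carton [581.6 281.3] -64.5 err 0.067
long_carton [534.5 423.6] -70.2 err 0.064
small_pot [ 572.4 -302. ] 5.6 err 0.23
wide_tin [ 445.7 -295.5] 7.0 err 0.031
oblong_carton [446.1 306.7] -82.2 err 0.038
tray ((549.9501953125, 43.35376739501953), (219.0980987548828, 171.87957763671875), 13.31961441040039)
hole [507.5 -10.2] [50.  50.1] 46.42930603027344
hole [487.9  71.8] [96.7 47. ] 13.062129974365234
hole [592.5  96.6] [68.  67.7] 46.52565002441406
hole [612.1  15. ] [67.1 67.1] 13.351259231567383
at [190.5 595.3 214.7] yaw 162.2 PLAN 10 rows of [-1.423 -0.435  0.358] turn 3.245
```

```bash
python3 -c "
from h import *
plan(534.5,423.6,90,109.8,12)"
```

```text
at [190.5 595.3 214.7] yaw 162.2 PLAN 12 rows of [-0.533  0.146  0.173] turn 0.874
```

```bash
python3 -m inch '[[[-0.533,0.146,0.173],0.874,-1],[[-0.533,0.146,0.173],0.874,-1],[[-0.533,0.146,0.173],0.874,-1],[[-0.533,0.146,0.173],0.874,-1],[[-0.533,0.146,0.173],0.874,-1],[[-0.533,0.146,0.173],0.874,-1],[[-0.533,0.146,0.173],0.874,-1],[[-0.533,0.146,0.173],0.874,-1],[[-0.533,0.146,0.173],0.874,-1],[[-0.533,0.146,0.173],0.874,-1]]'
python3 -m inch '[[[-0.533,0.146,0.173],0.874,-1],[[-0.533,0.146,0.173],0.874,-1],[[0,0,0],0,-1],[[0,0,0],0,-1],[[0,0,0],0,-1],[[0,0,0],0,-1],[[0,0,0],0,-1],[[0,0,0],0,-1],[[0,0,0],0,-1],[[0,0,0],0,-1]]'
python3 - <<'E'
from h import *
plan(534.5,423.6,17,109.8,6)
p=eyes.read_camera("wrist");save(p,"w1.png")
for d in eyes.cut_out("long_carton",p)[:2]: print(d["score"],d["centre"],ray(p,d["centre"],40))
E
```

```text
t: 2.2
eef_pos: [491.3, 472.9, 110.5]
tcp_rot: [3.141, -0.0, 2.067]
ft_force: [0.8, -0.5, 0.0]
opening: 0.999
grip_force: 0.0
t: 3.45
eef_pos: [534.5, 424.0, 90.1]
tcp_rot: [3.142, -0.0, 1.917]
ft_force: [0.3, 0.3, 0.3]
opening: 1.001
grip_force: 0.0
at [534.5 424.   90.1] yaw 109.8 PLAN 6 rows of [-0.001 -0.     0.203] turn 0.0
0.86 [260.9, 318.0] [531.87999117 424.24187594  40.        ]
```

View pics/w1.png

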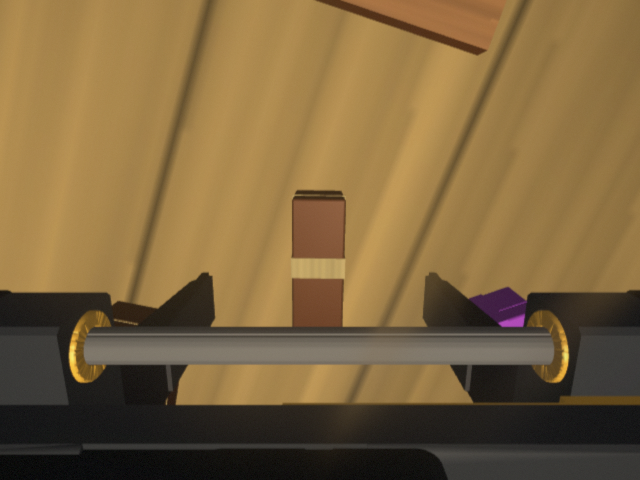

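The wrist view shows the carton centred between the fingers and aligned, with its band at (267,318). I'll grasp it.

```bash
python3 -m inch '[[[0,0,0.3],0,-1],[[0,0,0.3],0,-1],[[0,0,0.3],0,-1],[[0,0,0.3],0,-1],[[0,0,0.02],0,1],[[0,0,0],0,1],[[0,0,0],0,1],[[0,0,0],0,1],[[0,0,0],0,1],[[0,0,0],0,1]]'
python3 -m inch '[[[0,0,-0.2],0,1],[[0,0,-0.3],0,1],[[0,0,-0.3],0,1],[[0,0,-0.3],0,1],[[0,0,-0.2],0,1],[[0,0,0],0,1],[[0,0,0],0,1],[[0,0,0],0,1],[[0,0,0],0,1],[[0,0,0],0,1]]'
python3 -c "
from h import *
plan(487.8,71.8,90,193.3,18)"
```

```text
t: 4.8
eef_pos: [534.5, 424.1, 17.1]
tcp_rot: [3.141, -0.0, 1.917]
ft_force: [0.4, 0.2, -1.0]
opening: 0.428
grip_force: 0.0
t: 6.05
eef_pos: [534.5, 424.0, 94.6]
tcp_rot: [-3.141, 0.0, 1.917]
ft_force: [-0.1, -0.6, -0.9]
opening: 0.311
grip_force: 30.0
at [534.5 424.   94.6] yaw 109.8 PLAN 18 rows of [-0.142 -0.331  0.004] turn -0.928
```

```bash
python3 -m inch '[[[-0.142,-0.331,0],-0.928,1],[[-0.142,-0.331,0],-0.928,1],[[-0.142,-0.331,0],-0.928,1],[[-0.142,-0.331,0],-0.928,1],[[-0.142,-0.331,0],-0.928,1],[[-0.142,-0.331,0],-0.928,1],[[-0.142,-0.331,0],-0.928,1],[[-0.142,-0.331,0],-0.928,1],[[-0.142,-0.331,0],-0.928,1],[[-0.142,-0.331,0],-0.928,1]]'
python3 -m inch '[[[-0.142,-0.331,0],-0.928,1],[[-0.142,-0.331,0],-0.928,1],[[-0.142,-0.331,0],-0.928,1],[[-0.142,-0.331,0],-0.928,1],[[-0.142,-0.331,0],-0.928,1],[[-0.142,-0.331,0],-0.928,1],[[-0.142,-0.331,0],-0.928,1],[[-0.142,-0.331,0],-0.928,1],[[0,0,0],0,1],[[0,0,0],0,1]]'
python3 - <<'E'
from h import *
plan(487.8,71.8,50,193.3,5)
p=eyes.read_camera("side")
cv2.imwrite("pics/s1.png",cv2.cvtColor(p["pixels"][130:330,180:400],cv2.COLOR_RGB2BGR).repeat(3,0).repeat(3,1))
E=np.array(p["extrinsics"]);
for z in (60,75,90,110):
  C=E[:3,:3]@[487.8,71.8,z]+E[:3,3];print(z,3*(C[0]/C[2]*p["fx"]+p["cx"]-180),3*(C[1]/C[2]*p["fy"]+p["cy"]-130))
for d in eyes.cut_out("long_carton",p)[:2]:
  m=d["mask"];print(d["score"],d["centre"],np.where(m)[0].max())
  for z0 in range(58,95,4):
    print(z0,np.round(np.abs(sil(p,"long_carton",(487.8,71.8,np.radians(13.3)),z0)-m).sum()))
E
```

```text
t: 7.3
eef_pos: [441.9, 234.6, 95.0]
tcp_rot: [3.141, 0.0, 2.729]
ft_force: [0.4, -0.5, -1.6]
opening: 0.313
grip_force: 30.0
t: 8.55
eef_pos: [487.5, 71.9, 94.8]
tcp_rot: [3.141, -0.0, -2.911]
ft_force: [0.1, -0.2, -0.6]
opening: 0.31
grip_force: 30.0
at [487.5  71.9  94.8] yaw -166.8 PLAN 5 rows of [-0.001 -0.     0.149] turn -0.002
60 248.8596696022081 299.0840298090892
75 248.21363859278847 280.57208286793366
90 247.55902030010054 261.81406827690785
110 246.67253933539786 236.4120545288952
0.96 [218.4, 261.1] 232
58 419.0
62 327.0
66 248.0
70 248.0
74 359.0
78 489.0
82 623.0
86 752.0
90 873.0
94 996.0
```

View pics/s1.png

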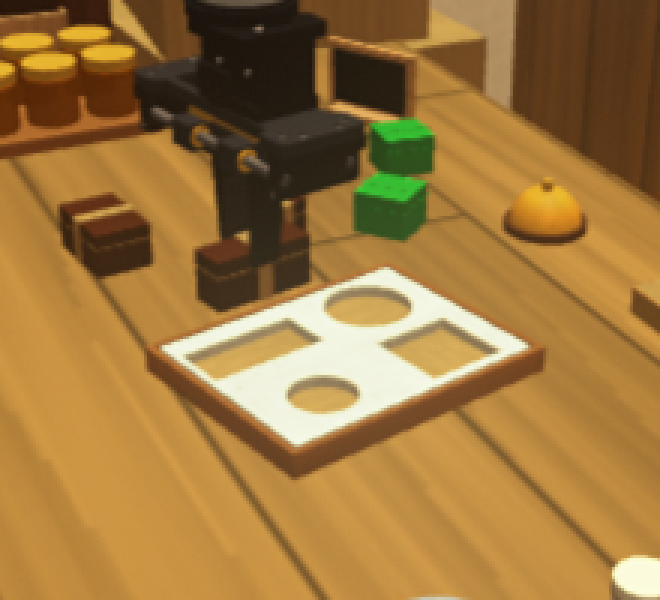

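The crop shows the carton upright between the fingers at about (252,265), above the tray and level. Its underside is about 68 mm high, so the fingertips are about 27 mm above the underside. I'll lower it and feel for the floor.

```bash
python3 -m inch '[[[0,0,0.2],0,1],[[0,0,0.2],0,1],[[0,0,0.2],0,1],[[0,0,0.15],0,1],[[0,0,0.05],0,1],[[0,0,0.05],0,1],[[0,0,0.03],0,1],[[0,0,0.03],0,1],[[0,0,0],0,1],[[0,0,0],0,1]]'
```

```text
t: 9.9
eef_pos: [488.0, 71.6, 40.4]
tcp_rot: [3.142, 0.0, -2.909]
ft_force: [0.7, -0.4, -0.5]
opening: 0.307
grip_force: 30.0
```

```bash
python3 -m inch '[[[0,0,0.02],0,1],[[0,0,0.02],0,1],[[0,0,0.02],0,1],[[0,0,0.02],0,1],[[0,0,0],0,1],[[0,0,0],0,1],[[0,0,0],0,1],[[0,0,0],0,1],[[0,0,0],0,1],[[0,0,0],0,1]]'
```

```text
t: 11.15
eef_pos: [488.3, 71.7, 37.5]
tcp_rot: [-3.141, 0.002, -2.909]
ft_force: [-7.9, -0.0, 33.3]
opening: 0.313
grip_force: 30.0
```

```bash
python3 -m inch '[[[0,0,-0.01],0,0],[[0,0,0],0,-0.2],[[0,0,0],0,-0.2],[[0,0,0],0,-0.2],[[0,0,-0.1],0,-0.2],[[0,0,-0.3],0,-0.2],[[0,0,-0.4],0,-1],[[0,0,-0.4],0,-1],[[0,0,-0.2],0,-1],[[0,0,0],0,-1]]'
python3 -c "
from h import *
p=eyes.read_camera('side')
for d in eyes.cut_out('long_carton',p)[:2]:
  print(d['centre'],fit(p,'long_carton',d['mask'],(488,72),9),[np.round(np.abs(sil(p,'long_carton',(487.8,71.8,np.radians(13.3)),z)-d['mask']).sum()) for z in (5,9,13,17,21)])
plan(581.6,281.3,100,115.5,14)"
```

```text
t: 12.4
eef_pos: [488.1, 71.6, 120.6]
tcp_rot: [-3.141, 0.001, -2.909]
ft_force: [-0.3, 0.4, -1.1]
opening: 0.957
grip_force: 0.0
[239.7, 266.4] (array([4.94389292e+02, 7.76380073e+01, 1.49572132e-01]), np.float64(0.09437479909996785)) [np.float64(304.0), np.float64(193.0), np.float64(138.0), np.float64(182.0), np.float64(284.0)]
[251.7, 263.5] (array([540.48007987,  86.19042596,   1.16625109]), np.float64(1.7897902017950036)) [np.float64(869.0), np.float64(977.0), np.float64(1108.0), np.float64(1185.0), np.float64(1191.0)]
at [487.6  71.5 119.5] yaw -166.7 PLAN 14 rows of [-0.007  0.296  0.023] turn 1.112
```

```bash
python3 -c "
from h import *
p=eyes.read_camera('side')
cv2.imwrite('pics/s2.png',cv2.cvtColor(p['pixels'][180:310,210:380],cv2.COLOR_RGB2BGR).repeat(4,0).repeat(4,1))
plan(581.6,281.3,90,115.5,16)"
```

```text
at [487.5  71.6 119.3] yaw -166.7 PLAN 16 rows of [-0.005  0.259  0.031] turn 0.973
```

View pics/s2.png

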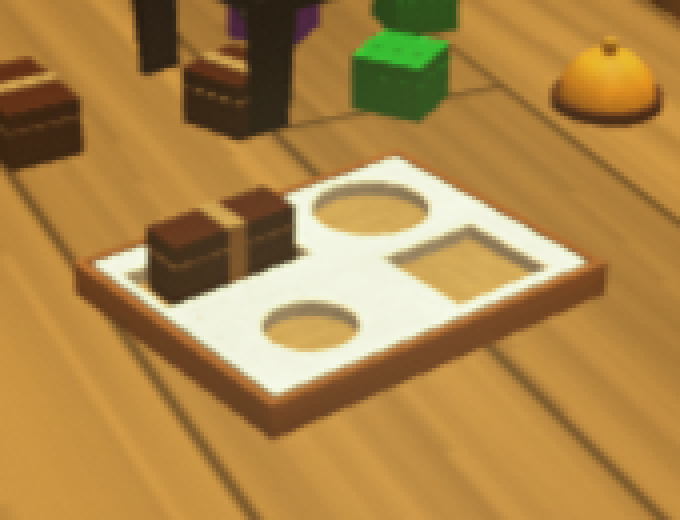

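The long carton sits down in its recess (crop around (220,245), lower edge hidden by the card). On to the square carton.

```bash
python3 -m inch '[[[-0.005,0.259,0.031],0.973,-1],[[-0.005,0.259,0.031],0.973,-1],[[-0.005,0.259,0.031],0.973,-1],[[-0.005,0.259,0.031],0.973,-1],[[-0.005,0.259,0.031],0.973,-1],[[-0.005,0.259,0.031],0.973,-1],[[-0.005,0.259,0.031],0.973,-1],[[-0.005,0.259,0.031],0.973,-1],[[-0.005,0.259,0.031],0.973,-1],[[-0.005,0.259,0.031],0.973,-1]]'
python3 -m inch '[[[-0.005,0.259,0.031],0.973,-1],[[-0.005,0.259,0.031],0.973,-1],[[-0.005,0.259,0.031],0.973,-1],[[-0.005,0.259,0.031],0.973,-1],[[-0.005,0.259,0.031],0.973,-1],[[-0.005,0.259,0.031],0.973,-1],[[0,0,0],0,-1],[[0,0,0],0,-1],[[0,0,0],0,-1],[[0,0,0],0,-1]]'
python3 -c "
from h import *
plan(581.6,281.3,17,115.5,5)"
```

```text
t: 13.8
eef_pos: [513.1, 220.7, 100.4]
tcp_rot: [-3.14, -0.001, 2.522]
ft_force: [0.1, -0.3, -0.5]
opening: 1.0
grip_force: 0.0
t: 15.05
eef_pos: [582.3, 281.1, 90.5]
tcp_rot: [3.141, -0.0, 2.016]
ft_force: [-0.1, -0.1, 0.4]
opening: 1.0
grip_force: 0.0
at [582.3 281.1  90.5] yaw 115.5 PLAN 5 rows of [ 0.001 -0.002  0.245] turn 0.001
```

```bash
python3 -m inch '[[[0,0,0.3],0,-1],[[0,0,0.3],0,-1],[[0,0,0.3],0,-1],[[0,0,0.3],0,-1],[[0,0,0.02],0,1],[[0,0,0],0,1],[[0,0,0],0,1],[[0,0,0],0,1],[[0,0,0],0,1],[[0,0,0],0,1]]'
python3 -m inch '[[[0,0,0],0,1],[[0,0,0],0,1],[[0,0,-0.1],0,1],[[0,0,-0.2],0,1],[[0,0,-0.3],0,1],[[0,0,-0.3],0,1],[[0,0,-0.2],0,1],[[0,0,-0.1],0,1],[[0,0,0],0,1],[[0,0,0],0,1]]'
python3 -c "
from h import *
plan(612.2,14.9,90,103.3,9)"
```

```text
t: 16.3
eef_pos: [582.5, 281.4, 17.5]
tcp_rot: [3.141, -0.0, 2.016]
ft_force: [-1.1, -0.0, 3.5]
opening: 0.523
grip_force: 29.9
t: 17.55
eef_pos: [582.2, 281.2, 88.5]
tcp_rot: [-3.141, -0.0, 2.016]
ft_force: [-0.1, 0.8, -1.1]
opening: 0.525
grip_force: 29.9
at [582.2 281.2  88.5] yaw 115.5 PLAN 9 rows of [-0.483 -0.117 -0.003] turn 0.271
```

```bash
python3 -m inch '[[[-0.483,-0.117,0],0.271,1],[[-0.483,-0.117,0],0.271,1],[[-0.483,-0.117,0],0.271,1],[[-0.483,-0.117,0],0.271,1],[[-0.483,-0.117,0],0.271,1],[[-0.483,-0.117,0],0.271,1],[[-0.483,-0.117,0],0.271,1],[[-0.483,-0.117,0],0.271,1],[[-0.483,-0.117,0],0.271,1],[[0,0,0],0,1]]'
python3 -m inch '[[[0,0,0],0,1],[[0,0,0.2],0,1],[[0,0,0.25],0,1],[[0,0,0.2],0,1],[[0,0,0.15],0,1],[[0,0,0.1],0,1],[[0,0,0.05],0,1],[[0,0,0.03],0,1],[[0,0,0],0,1],[[0,0,0],0,1]]'
```

```text
t: 18.8
eef_pos: [612.4, 13.5, 88.5]
tcp_rot: [-3.141, -0.0, 1.8]
ft_force: [0.1, 1.0, -1.8]
opening: 0.523
grip_force: 29.9
t: 20.05
eef_pos: [612.7, 15.1, 30.6]
tcp_rot: [3.141, 0.0, 1.803]
ft_force: [0.5, -0.2, 0.1]
opening: 0.526
grip_force: 29.9
```

```bash
python3 -m inch '[[[0,0,0.02],0,1],[[0,0,0.02],0,1],[[0,0,0.02],0,1],[[0,0,0.01],0,1],[[0,0,0],0,1],[[0,0,0],0,1],[[0,0,0],0,1],[[0,0,0],0,1],[[0,0,0],0,1],[[0,0,0],0,1]]'
```

```text
t: 21.3
eef_pos: [612.6, 15.1, 26.5]
tcp_rot: [3.141, -0.0, 1.803]
ft_force: [-2.0, -0.7, 6.1]
opening: 0.522
grip_force: 29.9
```

```bash
python3 -m inch '[[[0,0,0],0,0],[[0,0,0],0,-0.4],[[0,0,0],0,-0.4],[[0,0,0],0,-0.4],[[0,0,-0.1],0,-0.4],[[0,0,-0.3],0,-0.4],[[0,0,-0.4],0,-1],[[0,0,-0.4],0,-1],[[0,0,-0.2],0,-1],[[0,0,0],0,-1]]'
python3 -c "
from h import *
plan(572.4,-302,150,62,9)"
```

```text
t: 22.55
eef_pos: [612.9, 15.1, 111.2]
tcp_rot: [3.14, 0.001, 1.803]
ft_force: [0.1, -0.4, 0.1]
opening: 0.993
grip_force: 0.0
at [612.9  15.1 111.2] yaw 103.3 PLAN 9 rows of [-0.604 -0.023 -0.072] turn 0.918
```

```bash
python3 -m inch '[[[-0.604,-0.023,-0.072],0.918,-1],[[-0.604,-0.023,-0.072],0.918,-1],[[-0.604,-0.023,-0.072],0.918,-1],[[-0.604,-0.023,-0.072],0.918,-1],[[-0.604,-0.023,-0.072],0.918,-1],[[-0.604,-0.023,-0.072],0.918,-1],[[-0.604,-0.023,-0.072],0.918,-1],[[-0.604,-0.023,-0.072],0.918,-1],[[-0.604,-0.023,-0.072],0.918,-1],[[0,0,0],0,-1]]'
python3 - <<'E'
from h import *
for cam in ["top","side","wrist"]:
    p=eyes.read_camera(cam); save(p,"p_"+cam+".png")
    for d in eyes.cut_out("small_pot",p)[:2]:
        print(cam,round(d["score"],2),np.round(d["centre"]),d["mask"].sum(),fit(p,"small_pot",d["mask"],(572,-300)))
plan(572.4,-302,90,62,4)
E
```

```text
t: 23.8
eef_pos: [571.1, -303.7, 148.2]
tcp_rot: [-3.141, -0.0, 1.079]
ft_force: [-0.0, 0.6, -0.9]
opening: 0.997
grip_force: 0.0
top 0.51 [245. 461.] 271 (array([ 5.71663775e+02, -3.01303719e+02,  7.56290451e-02]), np.float64(0.13475146516171044))
side 0.96 [334. 393.] 597 (array([ 5.74160356e+02, -3.00100069e+02,  8.92816731e-02]), np.float64(0.14505862646566164))
wrist 0.67 [238. 320.] 2303 (array([ 5.70449013e+02, -3.02956680e+02,  7.92970226e-02]), np.float64(0.05103999046427082))
at [ 572.6 -300.8  148.6] yaw 62.1 PLAN 4 rows of [-0.005  0.002  0.244] turn 0.004
```

View pics/p_wrist.png

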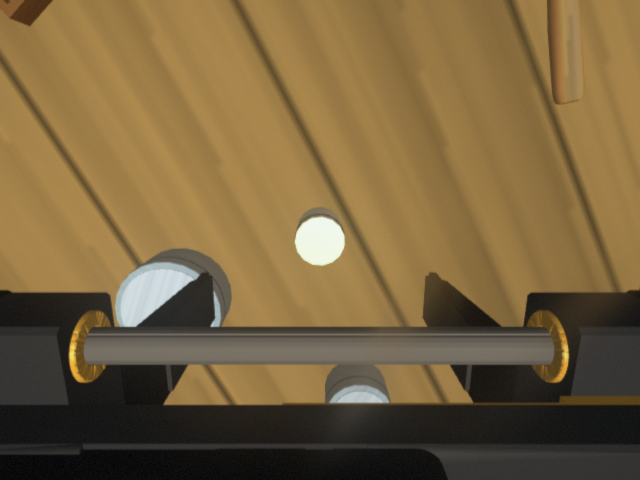

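View pics/p_side.png

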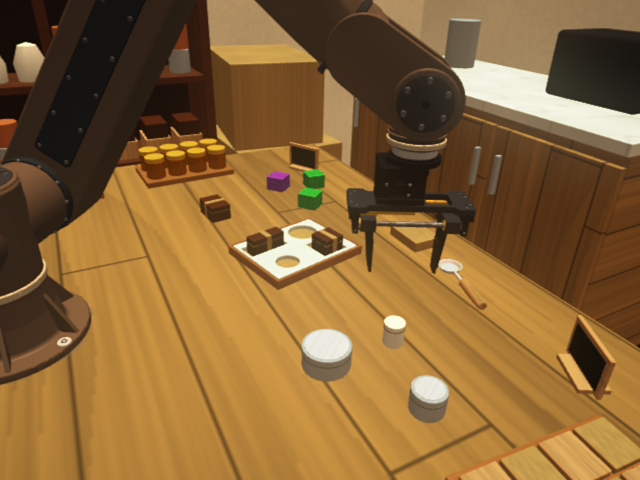

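The wrist view shows the pot centred between the fingers at (240,320), with the wide tin to the left at (295,175) and clear once the fingers are half closed. The side view shows both cartons seated in the tray. I'll grasp the pot.

```bash
python3 -m inch '[[[0,0,0.3],0,-0.4],[[0,0,0.4],0,-0.4],[[0,0,0.4],0,-0.4],[[0,0,0.4],0,-0.4],[[0,0,0.4],0,-0.4],[[0,0,0.26],0,-0.4],[[0,0,0],0,-0.4],[[0,0,0],0,1],[[0,0,0],0,1],[[0,0,0],0,1]]'
python3 -m inch '[[[0,0,0],0,1],[[0,0,0],0,1],[[0,0,0],0,1],[[0,0,-0.1],0,1],[[0,0,-0.2],0,1],[[0,0,-0.3],0,1],[[0,0,-0.3],0,1],[[0,0,-0.2],0,1],[[0,0,-0.1],0,1],[[0,0,0],0,1]]'
python3 -c "
from h import *
plan(507.2,-9.9,90,62,9)"
```

```text
t: 25.35
eef_pos: [572.5, -301.9, 20.0]
tcp_rot: [3.141, 0.0, 1.082]
ft_force: [-0.6, -0.2, 0.2]
opening: 0.443
grip_force: 0.0
t: 26.6
eef_pos: [572.3, -301.8, 91.7]
tcp_rot: [3.141, -0.0, 1.082]
ft_force: [-0.6, -0.1, -0.6]
opening: 0.373
grip_force: 30.0
at [ 572.3 -301.8   91.7] yaw 62.0 PLAN 9 rows of [ 0.421 -0.36   0.003] turn -0.0
```

```bash
python3 -m inch '[[[0.421,-0.36,0],0,1],[[0.421,-0.36,0],0,1],[[0.421,-0.36,0],0,1],[[0.421,-0.36,0],0,1],[[0.421,-0.36,0],0,1],[[0.421,-0.36,0],0,1],[[0.421,-0.36,0],0,1],[[0.421,-0.36,0],0,1],[[0.421,-0.36,0],0,1],[[0,0,0],0,1]]'
python3 -m inch '[[[0,0,0],0,1],[[0,0,0.2],0,1],[[0,0,0.25],0,1],[[0,0,0.2],0,1],[[0,0,0.15],0,1],[[0,0,0.1],0,1],[[0,0,0.05],0,1],[[0,0,0.03],0,1],[[0,0,0],0,1],[[0,0,0],0,1]]'
```

```text
t: 27.85
eef_pos: [506.7, -8.1, 91.0]
tcp_rot: [-3.14, 0.0, 1.084]
ft_force: [0.6, -0.1, -1.1]
opening: 0.369
grip_force: 30.0
t: 29.1
eef_pos: [507.5, -9.7, 32.8]
tcp_rot: [3.141, -0.0, 1.082]
ft_force: [-0.4, 0.8, 0.4]
opening: 0.374
grip_force: 30.0
```

```bash
python3 -m inch '[[[0,0,0.02],0,1],[[0,0,0.02],0,1],[[0,0,0.02],0,1],[[0,0,0.01],0,1],[[0,0,0],0,1],[[0,0,0],0,1],[[0,0,0],0,1],[[0,0,0],0,1],[[0,0,0],0,1],[[0,0,0],0,1]]'
```

```text
t: 30.35
eef_pos: [507.4, -9.7, 28.8]
tcp_rot: [3.141, -0.0, 1.082]
ft_force: [-1.9, 0.7, 6.4]
opening: 0.37
grip_force: 30.0
```

```bash
python3 -m inch '[[[0,0,0],0,0],[[0,0,0],0,-0.2],[[0,0,0],0,-0.2],[[0,0,0],0,-0.2],[[0,0,-0.1],0,-0.2],[[0,0,-0.3],0,-0.2],[[0,0,-0.4],0,-1],[[0,0,-0.4],0,-1],[[0,0,-0.3],0,-1],[[0,0,0],0,-1]]'
python3 -c "
from h import *
plan(532.2,-442.2,140,55,10)"
```

```text
t: 31.6
eef_pos: [507.9, -9.8, 119.6]
tcp_rot: [3.139, -0.001, 1.082]
ft_force: [0.3, -0.2, 0.2]
opening: 0.956
grip_force: 0.0
at [507.9  -9.8 119.6] yaw 62.0 PLAN 10 rows of [-0.596  0.408 -0.034] turn 0.14
```

```bash
python3 -m inch '[[[-0.596,0.408,-0.034],0.14,-1],[[-0.596,0.408,-0.034],0.14,-1],[[-0.596,0.408,-0.034],0.14,-1],[[-0.596,0.408,-0.034],0.14,-1],[[-0.596,0.408,-0.034],0.14,-1],[[-0.596,0.408,-0.034],0.14,-1],[[-0.596,0.408,-0.034],0.14,-1],[[-0.596,0.408,-0.034],0.14,-1],[[-0.596,0.408,-0.034],0.14,-1],[[-0.596,0.408,-0.034],0.14,-1]]'
python3 - <<'E'
from h import *
env.state()
for cam in ["top","side","wrist"]:
    p=eyes.read_camera(cam)
    if cam!="top": save(p,"q_"+cam+".png")
    for d in eyes.cut_out("round_tin",p)[:2]:
        print(cam,round(d["score"],2),np.round(d["centre"]),d["mask"].sum(),fit(p,"round_tin",d["mask"],(532,-442)))
plan(532.2,-442.2,18,55,6)
E
```

```text
t: 32.85
eef_pos: [531.5, -443.4, 137.5]
tcp_rot: [-3.14, -0.0, 0.959]
ft_force: [-0.4, 0.7, 0.1]
opening: 1.002
grip_force: 0.0
top 0.92 [267. 527.] 566 (array([ 5.31991353e+02, -4.42053425e+02,  2.32595488e-01]), np.float64(0.18345458324672623))
top 0.74 [305. 458.] 1266 (array([ 5.57369091e+02, -3.89283933e-01, -7.25202557e+00]), np.float64(1.385713843199207))
side 0.83 [399. 428.] 1576 (array([ 5.34038362e+02, -4.42393988e+02,  1.34299619e-01]), np.float64(0.054041007265850496))
wrist 0.89 [237. 321.] 4970 (array([ 5.31053544e+02, -4.44771348e+02,  5.80049302e-02]), np.float64(0.0393269420444234))
at [ 531.7 -441.   138. ] yaw 55.0 PLAN 6 rows of [-0.002  0.003  0.333] turn 0.001
```

View pics/q_wrist.png

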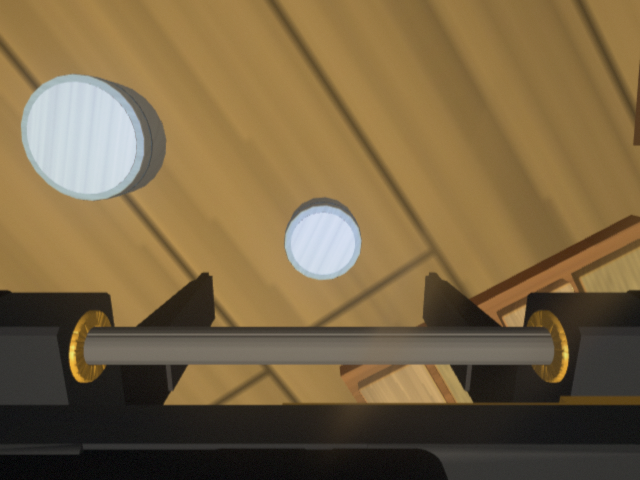

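View pics/q_side.png

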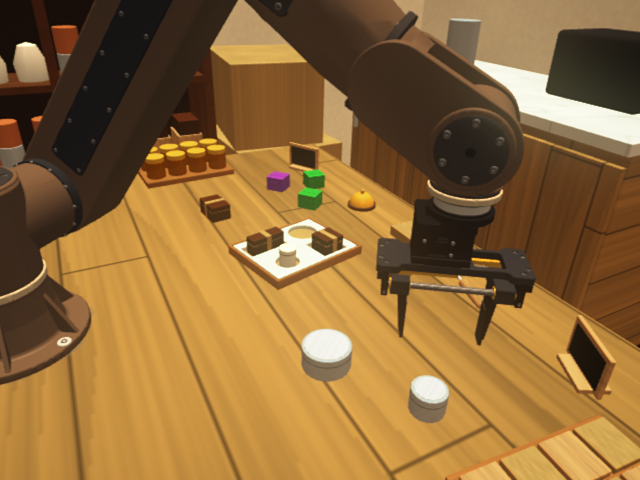

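The wrist view shows the tin centred between the fingers at (242,323). The side view shows the pot and both cartons seated in the tray. I'll grasp the tin.

```bash
python3 -m inch '[[[0,0,0.3],0,-0.7],[[0,0,0.4],0,-0.7],[[0,0,0.4],0,-0.7],[[0,0,0.4],0,-0.7],[[0,0,0.35],0,-0.7],[[0,0,0.15],0,-0.7],[[0,0,0],0,-0.7],[[0,0,0],0,1],[[0,0,0],0,1],[[0,0,0],0,1]]'
python3 -m inch '[[[0,0,0],0,1],[[0,0,0],0,1],[[0,0,0],0,1],[[0,0,-0.1],0,1],[[0,0,-0.2],0,1],[[0,0,-0.3],0,1],[[0,0,-0.3],0,1],[[0,0,-0.3],0,1],[[0,0,-0.1],0,1],[[0,0,0],0,1]]'
python3 -c "
from h import *
plan(592.9,96.6,96,90,14)"
```

```text
t: 34.4
eef_pos: [532.0, -442.4, 19.3]
tcp_rot: [3.141, 0.0, 0.96]
ft_force: [0.4, -1.2, 1.8]
opening: 0.589
grip_force: 0.5
t: 35.65
eef_pos: [531.8, -442.2, 97.2]
tcp_rot: [3.141, 0.0, 0.96]
ft_force: [-0.2, -0.1, -1.7]
opening: 0.563
grip_force: 30.0
at [ 531.8 -442.2   97.2] yaw 55.0 PLAN 14 rows of [ 0.641 -0.14   0.001] turn -0.5
```

```bash
python3 -m inch '[[[0.641,-0.14,0],-0.5,1],[[0.641,-0.14,0],-0.5,1],[[0.641,-0.14,0],-0.5,1],[[0.641,-0.14,0],-0.5,1],[[0.641,-0.14,0],-0.5,1],[[0.641,-0.14,0],-0.5,1],[[0.641,-0.14,0],-0.5,1],[[0.641,-0.14,0],-0.5,1],[[0.641,-0.14,0],-0.5,1],[[0.641,-0.14,0],-0.5,1]]'
python3 -m inch '[[[0.641,-0.14,0],-0.5,1],[[0.641,-0.14,0],-0.5,1],[[0.641,-0.14,0],-0.5,1],[[0.641,-0.14,0],-0.5,1],[[0,0,0],0,1],[[0,0,0],0,1],[[0,0,0.2],0,1],[[0,0,0.2],0,1],[[0,0,0.2],0,1],[[0,0,0],0,1]]'
python3 -c "
from h import *
plan(592.9,96.6,29,90,5)"
```

```text
t: 36.9
eef_pos: [609.0, -58.0, 96.0]
tcp_rot: [-3.14, -0.0, 1.397]
ft_force: [1.0, -0.2, -1.1]
opening: 0.564
grip_force: 30.0
t: 38.15
eef_pos: [592.2, 96.8, 59.4]
tcp_rot: [-3.139, 0.0, 1.57]
ft_force: [-0.7, 0.6, -0.3]
opening: 0.566
grip_force: 30.0
at [592.2  96.8  59.4] yaw 90.0 PLAN 5 rows of [-0.001  0.002  0.101] turn -0.001
```

```bash
python3 -m inch '[[[0,0,0.15],0,1],[[0,0,0.15],0,1],[[0,0,0.08],0,1],[[0,0,0.05],0,1],[[0,0,0.03],0,1],[[0,0,0.02],0,1],[[0,0,0.01],0,1],[[0,0,0],0,1],[[0,0,0],0,1],[[0,0,0],0,1]]'
```

```text
t: 39.4
eef_pos: [592.8, 97.0, 31.4]
tcp_rot: [3.141, -0.0, 1.571]
ft_force: [0.2, -0.1, -0.6]
opening: 0.568
grip_force: 30.0
```

```bash
python3 -m inch '[[[0,0,0.02],0,1],[[0,0,0.02],0,1],[[0,0,0.01],0,1],[[0,0,0],0,1],[[0,0,0],0,1],[[0,0,0],0,1],[[0,0,0],0,1],[[0,0,0],0,1],[[0,0,0],0,1],[[0,0,0],0,1]]'
```

```text
t: 40.65
eef_pos: [592.7, 97.0, 28.4]
tcp_rot: [3.142, -0.0, 1.571]
ft_force: [-0.4, 0.3, -0.8]
opening: 0.564
grip_force: 30.0
```

```bash
python3 -m inch '[[[0,0,0.01],0,1],[[0,0,0.01],0,1],[[0,0,0],0,1],[[0,0,0],0,1],[[0,0,0],0,1],[[0,0,0],0,1],[[0,0,0],0,1],[[0,0,0],0,1],[[0,0,0],0,1],[[0,0,0],0,1]]'
```

```text
t: 41.9
eef_pos: [592.8, 97.1, 28.2]
tcp_rot: [3.141, -0.0, 1.571]
ft_force: [-4.3, -0.3, 11.8]
opening: 0.563
grip_force: 30.0
```

Floor contact. I'll release, rise, move clear and check.

```bash
python3 -m inch '[[[0,0,0],0,0],[[0,0,0],0,-0.4],[[0,0,0],0,-0.4],[[0,0,0],0,-0.4],[[0,0,-0.1],0,-0.4],[[0,0,-0.3],0,-0.4],[[0,0,-0.5],0,-0.4],[[0,0,-0.6],0,-0.4],[[0,0,-0.6],0,-0.4],[[0,0,-0.6],0,-0.4]]'
python3 -m inch '[[[-0.6,0,0],0,-0.4],[[-0.8,0,0],0,-0.4],[[-0.8,0,0],0,-0.4],[[-0.8,0,0],0,-0.4],[[-0.8,0,0],0,-0.4],[[-0.8,0,0],0,-0.4],[[-0.5,0,0],0,-0.4],[[0,0,0],0,-0.4],[[0,0,0],0,-0.4],[[0,0,0],0,-0.4]]'
python3 - <<'E'
from h import *
p=eyes.read_camera("top")
for n,q0,z in [("round_tin",(592.9,96.6),9),("square_carton",(612.2,14.9),9),("long_carton",(487.8,71.8),9),("small_pot",(507.2,-9.9),9),("wide_tin",(447,-292),0),("oblong_carton",(446,303),0)]:
    for d in eyes.cut_out(n,p):
        h=hull(p,d["mask"],30).mean(0)
        if np.hypot(*(h-q0))<30:
            q,e=fit(p,n,d["mask"],q0,z);print(n,q[:2].round(1),np.round(q[:2]-q0,1),"err",round(e,3));break
a=cv2.resize(p["pixels"][180:330,230:380],(400,400),interpolation=2)
p=eyes.read_camera("side");b=cv2.resize(p["pixels"][200:300,220:370],(400,267))
b=np.vstack([b,np.zeros((133,400,3),np.uint8)])
cv2.imwrite("pics/f.png",cv2.cvtColor(np.hstack([a,b]),cv2.COLOR_RGB2BGR))
E
```

```text
t: 43.15
eef_pos: [592.6, 97.0, 191.9]
tcp_rot: [3.14, -0.0, 1.571]
ft_force: [-0.3, -0.1, 1.2]
opening: 0.699
grip_force: 0.0
t: 44.4
eef_pos: [592.7, -207.9, 189.6]
tcp_rot: [3.141, -0.0, 1.572]
ft_force: [-0.2, -0.2, -0.2]
opening: 0.702
grip_force: 0.0
round_tin [593.1  96.7] [0.2 0.1] err 0.063
square_carton [614.1  14.6] [ 1.9 -0.3] err 0.087
long_carton [490.5  73.3] [2.7 1.5] err 0.053
small_pot [507.3  -9.2] [0.1 0.7] err 0.12
oblong_carton [445.7 306.6] [-0.3  3.6] err 0.052
```

View pics/f.png

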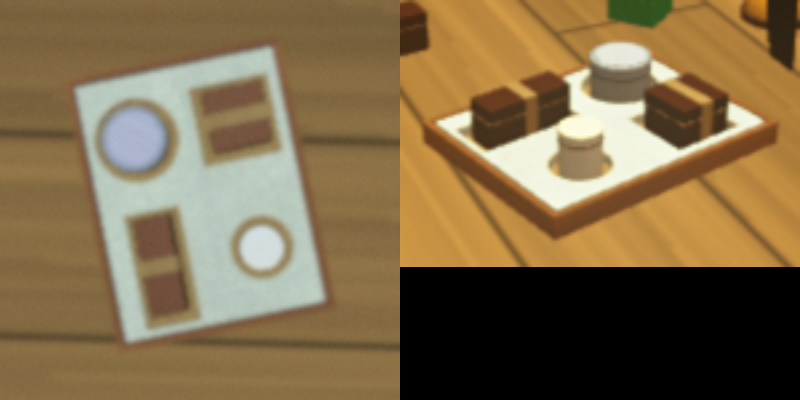

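All four sit centred in their recesses: tin at (138,138), square carton (235,118), long carton (165,268) and pot (262,247) in the top crop.

```bash
python3 -c "
from cell import env
print(env.job_done())"
```

```text
the job is handed in; nothing more can be done
None
```

I packed all four goods upright in their own recesses, released them and handed the job in at about 45 s; no verdict came back. The last top picture put each within about 3 mm of its recess centre and the oblong carton where it began, but the arm hid the wide tin in that picture, though nothing touched it.

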